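# Zero, switch on and set a click-stop stimulator

## Robot

A 7-joint arm with a two-finger parallel gripper is mounted at the origin on a cart in front of the work surface, level with it; the furniture and walls round the work are solid. World frame = base frame: x ahead of the robot, y to its left, z up, the work surface at z = 0. Lengths are in m, angles in rad, forces in N, time in s.
With the tool pointing down it reaches from about 0.425 to 0.825 m from the base axis. Payload 3.6 kg.
Tool frame: the origin (TCP) lies midway between the tips of the shut fingers; the grasp point (between the pads) lies 19 mm behind it; z points along the fingers, y is the direction in which the jaws open and shut (so a half turn about z gives the same grasp; the last joint's range is limited). The gripper opens to 93 mm and grips with 3 to 60 N. Pads are 15 mm wide; open, the fingers measure 128 mm over their backs; the gripper's body (75 mm by 188 mm) begins 65 mm behind the grasp point.
Start: joints at [-1.185, 0.615, -0.013, 1.423, 0.008, 1.103, -0.04], TCP at [0.261, 0.595, 0.219] pointing down, gripper open.
Joint ranges: [-3.12, 3.12], [-0.3, 2.06], [-1.34, 1.32], [0.26, 2.42], [-1.36, 4.5], [0.01, 1.98], [-2.84, 2.84]. Speed limits (rad/s): [2.79, 2.79, 3.14, 3.14, 3.14, 3.14, 3.14].

## Interface

Orientations are given as a unit quaternion [w, x, y, z].
In Python, from cell import manip gives the robot as it stands.
- The arm moves only by the tool drive_tool, never from a script. Its arguments are lists of equal length, an entry for each row: "travel": the shift along the tool's x, y, z scaled (see below), a list of three; "delta_rot": the turn, a rotation vector about the tool's x, y, z scaled (see below), a list of three; "gripper": the opening, from -1 (shut) to 1 (fully open). In form: {"travel": [[dx, dy, dz], ...], "delta_rot": [[ax, ay, az], ...], "gripper": [gripper, ...]}. A call has exactly 5 rows; each row is the pose to reach, as a shift and turn from the pose commanded when the call began, along the tool's axes at that moment, turning the shorter way round; what a row does not reach only later rows make up. The controller multiplies each number of a shift by 0.1 m and each number of a turn by 180 degrees. A row lasts 1/8 s, in which the tool goes at most 62.5 mm and 10.7 degrees, less where a joint would pass 70% of its speed; a pose out of reach is approached as far as the arm can. A call with a number of a shift or a turn outside -1 to 1 is refused whole. A call with a gripper value outside its range is refused whole. The fingers move at their own pace and stop on an object; "squeeze" is the grip in N (left out, the last holds). Time passes only in rows, so rows that repeat a pose let the fingers close, or fill a call up. It gives the time, the measured TCP pose, the force and the opening at its end, in the units of the state.
- manip.get_state(): the state, without advancing time (a new reading comes with each control period).
- manip.read_camera(name): name is "scene" or "top" or "wrist"; returns the picture (400x640x3 uint8, red, green, blue); there is no depth.
- manip.calibration(name): a dict with "intrinsics" (3x3 intrinsics, pixels), "R" (3x3) and "t" (3): a world point X has camera coordinates R X + t. Camera axes: x right, y down, z forward; pixel columns grow to the right and rows downward; lengths in m; the calibration is good to about 2 mm. The wrist camera is an equidistant fisheye: a pixel r from the principal point sees the ray r / f radians off the axis. A picture is of the moment at which its call begins: read the wrist's pose just before it. calibration takes no time and is no camera call; for the wrist camera it gives the pose at the moment of the call.
- manip.hand_in(): hands the job in, once; it reports no verdict.
Trained networks look in the newest picture that a camera, given by its name, has taken for a name from the list of things; names that differ only in an ending like _2 or _b are one class to them, and where a whole thing is asked for, a point or a joint stands for the part that bears it (a point fixed in the world has none). Each returns a list of dicts, best first, with "score" (0 to 1); they miss things now and then, are a little off and sometimes report something else, mostly with a low value. They report only what shows in the picture. A call takes as long as a camera call.
- manip.find_in(camera, thing): "box" ([left, top, right, bottom] in pixels, round what is visible of it).
- manip.place_of(camera, thing): "xy" ([column, row] in pixels: a listed point, or the origin of a listed thing).
The state is a dict: "time": time; "q": joint angles; "joint_vel": joint speeds; "joint_torque": joint torques, N m; "tool_pos": TCP position; "eef_rot": TCP orientation; "contact_force": force on the tool from outside, world axes, zero at the start; "wrist_torque": the same for the moment, N m; "gripper_width": finger opening in m.
Only numpy, scipy, OpenCV 4.12 (cv2) and the standard library are available. Lean on these libraries where they do the work, as an engineer would, in place of code of your own. Each camera call takes 0.05 s, during which the arm holds its last target.

## Task

Get the desk-top stimulator ready for a treatment: while it is still off, turn its output selector all the way back to the zero stop; then switch it on at the white rocker, and turn the selector up exactly four clicks from the stop. Never go past the fourth click while the unit is on, and leave the other things on the table where they are.

Things in the scene. Friction and masses are not known exactly. Their poses are not given: they have to be found in the camera images.
- stimulator: Fixed desk-top unit, white case with blue-grey side cheeks, 240 wide (y), 208 deep (x), 113 mm high. Origin: centre of its underside, z up; front faces its -x. Front: a black panel rising at 25 deg to the rear; its outward normal is tilted 25 deg from vertical towards the unit's -x. On it: big round selector at right, white rocker left of it at the top, low display and 4 sockets (under 6 mm).
- selector_grip (a point): Point on the selector's axis at half grip height, 19 mm out from the panel. Axes of its frame: z = outward panel normal = turning axis; x, y turn with the knob. Black fluted round grip 41 mm across from 7 to 31 mm above the panel, grey skirt 51 mm across below it (3 to 8 mm). A white line on cap and skirt shows its angle. Free of other parts for 50 mm round the axis, save items under 6 mm high.
- output_selector (a joint): Selector angle (rad): 0 in the zero notch, growing clockwise as seen from outside the panel. Ball detent: 11 notches, pi/6 (30 deg) apart, 0 to 5.24; it snaps into the nearest notch when let go. A click takes about 0.2 N m. Hard end stops 0.05 beyond the first and last notch. At 0 the white line points down and left (7 o'clock, at a red dot); the printed arc widens as output rises.
- power_rocker (a joint): White rocker switch (rad): 0 = off (its upper end, marked with a bar, stands out), 0.34 = on (upper end pressed in). Over-centre snap: it flips over past about 0.17 and stays; takes about 3 N pressed at its outer end. Turns about a line across the panel.
- rocker_on_end (a point): Point on the rocker's face where it is pressed to switch on (outer part of the marked upper end, 16 mm up the slope from the pivot). Rocker 40 mm (up the slope) x 20 mm. When off this point stands 16 mm above the panel and sinks 5.5 mm, square to the panel. Push along the inward panel normal with closed fingers, wide side across the panel, so that they do not cover the lower end too.
- wall_nib: Fixed grey wall nib, floor to ceiling, between the two halves of the table: 117 mm wide (y), its front face 0.254 m in front of (-x from) its origin, which lies at floor level in its middle. Go round its front with the arm. The room's right side wall stands about 0.6 m to the right of the robot's base axis.
- specimen_cup_blue: Bystander: specimen cup with a blue lid, 46 mm across, 59 mm high, upright; origin at the centre of its underside. Leave it alone.
- specimen_cup_yellow: Bystander: specimen cup with a yellow lid, 46 mm across, 59 mm high, upright; origin at the centre of its underside. Leave it alone.
- pen: Bystander: black and white felt pen, 135 mm long, 17 mm thick, lying near the front edge of the table; origin under its middle. Leave it alone.

How it is judged:
By the outcome, as a careful person would: the job done as asked, in the order asked, and still so for the second after the job is handed in, with the robot touching nothing.
It also fails if it takes over 67 s, if anything falls off the work surface, if the arm or the gripper's body presses on something with over 40 N, if the wrist force passes 120 N, or if a joint passes its speed limit or range.

## Working session

There is one attempt and no reset: what is moved stays moved. The work goes in short steps, Python scripts to look and compute and a tool call to move; the robot and the scene stay as the last step left them, time stands still between calls to the robot, and variables do not carry over. Pictures are saved under pics/ and viewed, and the job is handed in when it is done.

Besides the shell and the picture viewer there is one more tool, called after "Call:" as a command line: name --argument value ..., lists and objects as JSON in quotes. drive_tool: Moves the arm, as the interface text tells. Shifts and turns lie within -1 to 1; 1 stands for 0.1 m of shift or 180 degrees of turn. Its arguments: {"type":"object","properties":{"travel":{"type":"array"},"delta_rot":{"type":"array"},"gripper":{"type":"array"},"squeeze":{"type":"number"}},"required":["travel","delta_rot","gripper"]}

```bash
ls; mkdir -p pics; cat > h.py <<'E'
from cell import manip
import numpy as np, cv2
from scipy.spatial.transform import Rotation as R
def snap(n,f):
    im=manip.read_camera(n); cv2.imwrite('pics/'+f,cv2.cvtColor(im,cv2.COLOR_RGB2BGR)); return im
E
python3 - <<'E'
from h import *
s=manip.get_state(); print({k:np.round(v,3) for k,v in s.items()})
for n in ["scene","top","wrist"]:
    c=manip.calibration(n); print(n,np.round(c['intrinsics'],1).tolist(),np.round(c['R'],3).tolist(),np.round(c['t'],3))
    snap(n,n+'0.png')
    for t in ["stimulator","selector_grip","rocker_on_end","wall_nib"]:
        print(t,[(np.round(d['xy'],1).tolist(),round(d['score'],2)) for d in manip.place_of(n,t)][:2])
E
```

```text
pics
{'time': np.float64(0.0), 'q': array([-1.185,  0.616, -0.013,  1.425,  0.008,  1.103, -0.04 ]), 'joint_vel': array([-0.001,  0.   ,  0.001,  0.   , -0.001,  0.001,  0.001]), 'joint_torque': array([ 1.0000e-03, -4.5893e+01,  2.0900e-01, -1.6574e+01, -6.1000e-02,
        2.0000e-02,  0.0000e+00]), 'tool_pos': array([0.26 , 0.595, 0.218]), 'eef_rot': array([-0.   ,  0.205,  0.979, -0.001]), 'contact_force': array([ 0.745, -0.746, -0.161]), 'wrist_torque': array([-0.014,  0.065,  0.016]), 'gripper_width': np.float64(0.093)}
scene [[481.4, 0.0, 314.9], [0.0, 481.4, 204.9], [0.0, 0.0, 1.0]] [[0.043, -0.999, -0.001], [-0.668, -0.029, -0.744], [0.743, 0.033, -0.668]] [-0.122  0.141  1.372]
stimulator [([384.6, 132.1], 0.73)]
selector_grip [([393.2, 122.4], 0.47)]
rocker_on_end [([370.5, 101.2], 0.46), ([383.3, 130.0], 0.37)]
wall_nib [([391.2, 123.3], 0.73)]
top [[511.5, 0.0, 331.8], [0.0, 511.5, 198.1], [0.0, 0.0, 1.0]] [[-0.023, -1.0, -0.019], [-0.984, 0.026, -0.176], [0.176, 0.015, -0.984]] [-0.077  0.489  1.308]
stimulator [([425.4, 145.6], 0.86)]
selector_grip [([444.4, 150.2], 0.51)]
rocker_on_end [([407.5, 120.7], 0.59), ([425.2, 147.1], 0.31)]
wall_nib []
wrist [[309.7, 0.0, 319.3], [0.0, 309.7, 198.4], [0.0, 0.0, 1.0]] [[0.401, 0.916, -0.0], [0.88, -0.385, 0.28], [0.256, -0.113, -0.96]] [-0.65  -0.033  0.393]
stimulator []
selector_grip []
rocker_on_end []
wall_nib []
```

View pics/scene0.png

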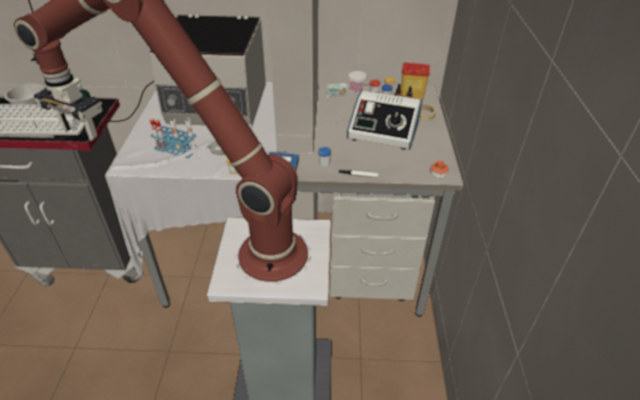

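View pics/top0.png

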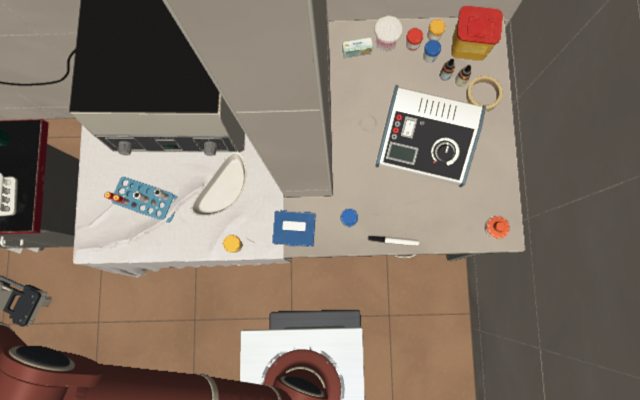

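View pics/wrist0.png

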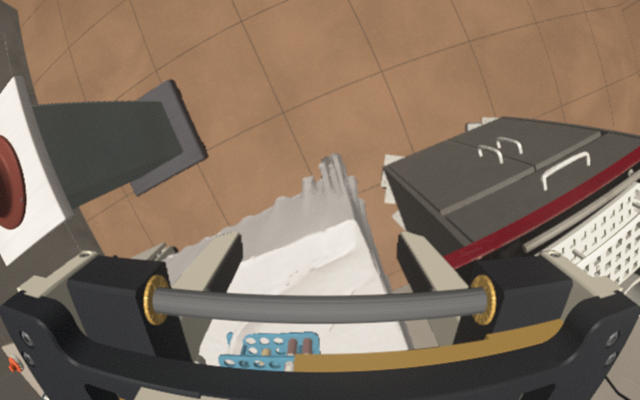

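The scene and top pictures show the stimulator at the right of the table, around px (385,120) in scene and (430,137) in top, with the nib to its left. The wrist camera sees only the left side. I'll enlarge the unit in both views.

```bash
python3 - <<'E'
from h import *
a=cv2.imread('pics/top0.png')[75:200,365:500]; cv2.imwrite('pics/topz.png',cv2.resize(a,None,fx=5.5,fy=4.8*5.5/4.8*0.85,interpolation=cv2.INTER_CUBIC) if 0 else cv2.resize(a,None,fx=4.7,fy=4.7,interpolation=cv2.INTER_CUBIC))
a=cv2.imread('pics/scene0.png')[80:160,335:435]; cv2.imwrite('pics/scenez.png',cv2.resize(a,None,fx=7,fy=7,interpolation=cv2.INTER_CUBIC))
print(manip.get_state()['time'])
E
```

```text
0.75
```

View pics/topz.png

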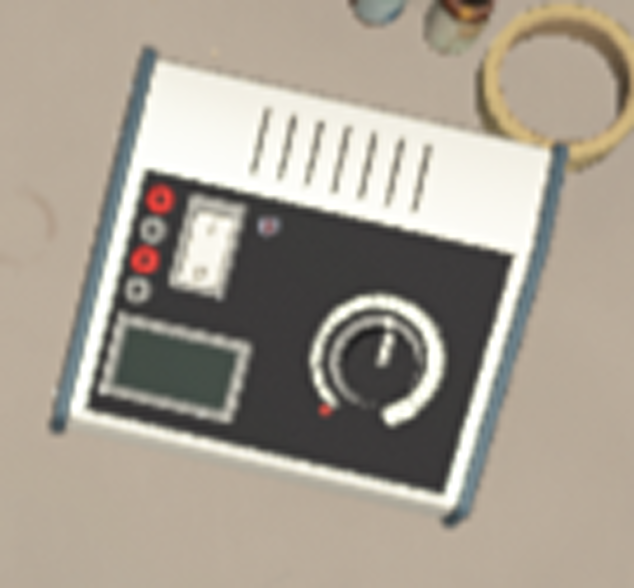

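View pics/scenez.png

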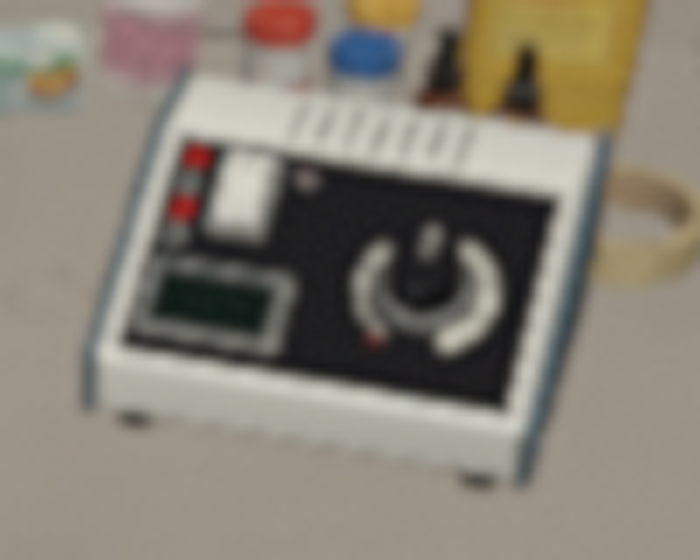

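```bash
cat >> h.py <<'E'
def P(c): return c['intrinsics']@np.c_[c['R'],c['t']]
def tri(a,b,ca,cb):
    X=cv2.triangulatePoints(P(ca),P(cb),np.array(a,float).T.copy(),np.array(b,float).T.copy()); return (X[:3]/X[3]).T
E
python3 - <<'E'
from h import *
ct,cs=manip.calibration('top'),manip.calibration('scene')
z=4.7
T=[(147,172),(513,255),(443,492),(87,408),(325,410),(384,362),(212,215),(160,198),(143,260)]
S=[(181,140),(556,203),(501,405),(125,345),(373,339),(428,285),(245,160),(198,157),(183,208)]
T=[(365+u/z,75+v/z) for u,v in T]; S=[(335+u/7,80+v/7) for u,v in S]
X=tri(T,S,ct,cs)
for n,x in zip("TL TR BR BL dot cap rockup red1 red2".split(),X): print(n,np.round(x,4))
print('net grip,rock',np.round(tri([(444.4,150.2),(407.5,120.7),(425.4,145.6)],[(393.2,122.4),(370.5,101.2),(384.6,132.1)],ct,cs),4))
# normal
p=X[:4]; c=p.mean(0); u,s,v=np.linalg.svd(p-c); n=v[2]*np.sign(v[2][2]); print('n',n,np.degrees(np.arccos(n[2])),np.degrees(np.arctan2(-n[1],-n[0])),s)
d=X[1]-X[0]+X[2]-X[3]; print('yaw from width',np.degrees(np.arctan2(d[0],-d[1])),np.linalg.norm(X[1]-X[0]),np.linalg.norm(X[3]-X[0]))
E
```

```text
TL [ 0.6991 -0.2635  0.1035]
TR [ 0.6465 -0.4601  0.101 ]
BR [ 0.5247 -0.4247  0.0552]
BL [ 0.5797 -0.232   0.05  ]
dot [ 0.5717 -0.3615  0.0624]
cap [ 0.593  -0.3905  0.0825]
rockup [ 0.6718 -0.2969  0.1079]
red1 [ 0.6846 -0.2711  0.1016]
red2 [ 0.6534 -0.2624  0.0887]
net grip,rock [[ 0.6013 -0.3848  0.0704]
 [ 0.6697 -0.2933  0.1156]
 [ 0.6335 -0.3541  0.0055]]
n [-0.35360009  0.10403719  0.92959305] 21.62853236694901 -16.395082157364907 [0.2020067  0.13465298 0.00419908]
yaw from width -15.440840115729301 0.20360277319073358 0.1345884040817096
```

```bash
cat >> h.py <<'E'
def ray(c,uv,z):
    d=c['R'].T@np.linalg.inv(c['intrinsics'])@np.array([*uv,1.]); o=-c['R'].T@c['t']; return o+d*(z-o[2])/d[2]
E
python3 - <<'E'
from h import *
ct,cs=manip.calibration('top'),manip.calibration('scene')
print([np.round(ray(ct,p,0),3) for p in [(284,195),(331,194),(349,217),(292,228)]])
print('scene',[np.round(ray(cs,p,0),3) for p in [(277,150),(315,152),(233,165)]])
a=cv2.imread('pics/top0.png')[130:270,220:360]; cv2.imwrite('pics/nibz.png',cv2.resize(a,None,fx=4,fy=4,interpolation=cv2.INTER_CUBIC))
E
```

```text
[array([0.506, 0.042, 0.   ]), array([ 0.506, -0.086,  0.   ]), array([ 0.441, -0.134,  0.   ]), array([0.415, 0.021, 0.   ])]
scene [array([0.509, 0.038, 0.   ]), array([ 0.502, -0.1  ,  0.   ]), array([0.413, 0.183, 0.   ])]
```

View pics/nibz.png

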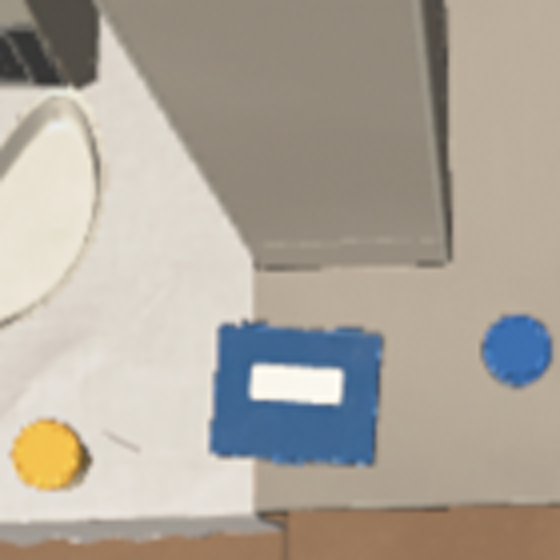

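Call:
drive_tool --travel '[[-0.12,-0.2,0],[-0.25,-0.4,0],[-0.37,-0.6,0],[-0.5,-0.8,0],[-0.62,-1,0]]' --delta_rot '[[0,0,-0.03],[0,0,-0.06],[0,0,-0.09],[0,0,-0.11],[0,0,-0.13]]' --gripper '[1,1,1,1,1]'

```text
time: 1.38
tool_pos: [0.2777, 0.4781, 0.2188]
eef_rot: [0.0, 0.001, 1.0, 0.0]
contact_force: [-0.0, -1.2, 0.5]
gripper_width: 0.0929
```

Call:
drive_tool --travel '[[-0.14,-0.25,0],[-0.28,-0.5,0],[-0.42,-0.75,0],[-0.55,-1,0],[-0.55,-1,0]]' --delta_rot '[[0,0,0],[0,0,0],[0,0,0],[0,0,0],[0,0,0]]' --gripper '[1,1,1,1,1]'

```text
time: 2.0
tool_pos: [0.3335, 0.3767, 0.2189]
eef_rot: [0.0, 0.005, 1.0, -0.0]
contact_force: [0.2, -0.4, -0.2]
gripper_width: 0.0928
```

Call:
drive_tool --travel '[[-0.1,-0.25,0],[-0.2,-0.5,0],[-0.3,-0.75,0],[-0.4,-1,0],[-0.4,-1,0]]' --delta_rot '[[0,0,0],[0,0,0],[0,0,0],[0,0,0],[0,0,0]]' --gripper '[1,1,1,1,1]'

```text
time: 2.62
tool_pos: [0.372, 0.278, 0.2188]
eef_rot: [0.0, 0.003, 1.0, 0.0]
contact_force: [0.1, 0.7, 0.7]
gripper_width: 0.0929
```

Call:
drive_tool --travel '[[-0.07,-0.25,0],[-0.15,-0.5,0],[-0.22,-0.75,0],[-0.3,-1,0],[-0.3,-1,0]]' --delta_rot '[[0,0,0],[0,0,0],[0,0,0],[0,0,0],[0,0,0]]' --gripper '[1,1,1,1,1]'

```text
time: 3.25
tool_pos: [0.4014, 0.1788, 0.2188]
eef_rot: [0.0, 0.003, 1.0, 0.0]
contact_force: [0.1, 0.3, 0.2]
gripper_width: 0.0929
```

```bash
python3 - <<'E'
from h import *
s=manip.get_state(); print(np.round(s['q'],3),s['tool_pos'],s['time'])
snap('scene','scene1.png')
E
```

```text
[-0.421  0.293 -0.062  1.996  0.023  0.853  1.07 ] [0.40143558 0.17884246 0.21876717] 3.25
```

View pics/scene1.png

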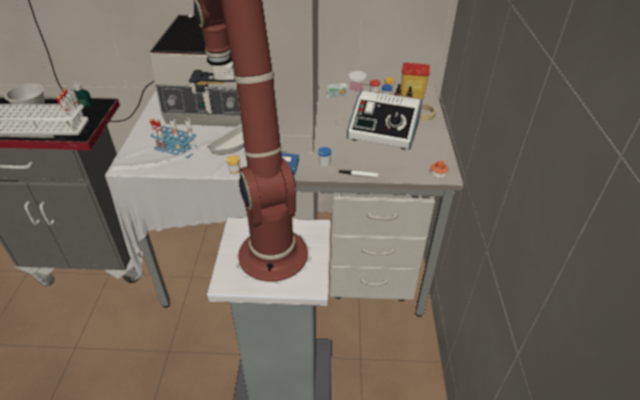

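Call:
drive_tool --travel '[[-0.05,-0.25,0],[-0.1,-0.5,0],[-0.13,-0.75,0],[-0.15,-1,0],[-0.15,-1,0]]' --delta_rot '[[0,0,0],[0,0,0],[0,0,0],[0,0,0],[0,0,0]]' --gripper '[1,1,1,1,1]'

```text
time: 3.92
tool_pos: [0.4158, 0.0791, 0.2187]
eef_rot: [0.0, 0.002, 1.0, 0.0]
contact_force: [-0.2, 0.5, 0.0]
gripper_width: 0.0929
```

Call:
drive_tool --travel '[[0,-0.25,0],[0,-0.5,0],[0,-0.75,0],[0,-1,0],[0,-1,0]]' --delta_rot '[[0,0,0],[0,0,0],[0,0,0],[0,0,0],[0,0,0]]' --gripper '[1,1,1,1,1]'

```text
time: 4.55
tool_pos: [0.4158, -0.0207, 0.2187]
eef_rot: [0.0, 0.002, 1.0, 0.0]
contact_force: [-0.2, 0.2, 0.6]
gripper_width: 0.0931
```

Call:
drive_tool --travel '[[0,-0.25,0],[0,-0.5,0],[0,-0.75,0],[0,-1,0],[0,-1,0]]' --delta_rot '[[0,0,0],[0,0,0],[0,0,0],[0,0,0],[0,0,0]]' --gripper '[1,1,1,1,1]'

```text
time: 5.18
tool_pos: [0.4157, -0.1207, 0.2186]
eef_rot: [0.0, 0.002, 1.0, 0.0]
contact_force: [-0.3, -0.1, 0.1]
gripper_width: 0.0933
```

Call:
drive_tool --travel '[[0.05,-0.25,0],[0.05,-0.5,0],[0.05,-0.75,0],[0,-1,0],[0,-1,0]]' --delta_rot '[[0,0,0],[0,0,0],[0,0,0],[0,0,0],[0,0,0]]' --gripper '[1,1,1,1,1]'

```text
time: 5.8
tool_pos: [0.4156, -0.2206, 0.2185]
eef_rot: [0.0, 0.002, 1.0, 0.0]
contact_force: [-0.7, 0.3, 0.4]
gripper_width: 0.093
```

```bash
cat >> h.py <<'E'
def rot(q): return R.from_quat(np.r_[q[1:],q[0]])
PSI=np.radians(-15.4)
def Rt(yawx, psi=None):
    """tool rotation with z = inward panel normal, tool x at angle a (rad) measured ccw (seen from outside) from unit up-slope direction"""
    p=PSI if psi is None else psi
    ux=np.array([np.cos(p),np.sin(p),0]); uy=np.array([-np.sin(p),np.cos(p),0]); n=-np.sin(np.radians(25))*ux+np.cos(np.radians(25))*np.array([0,0,1])
    up=np.cross(uy,n)  # upslope
    x=np.cos(yawx)*up+np.sin(yawx)*uy
    return R.from_matrix(np.c_[x,np.cross(-n,x),-n]),ux,uy,n,up
def plan(pos,Rg,s=None):
    s=s or manip.get_state(); Rc=rot(s['eef_rot'])
    print('travel',np.round(Rc.inv().apply(np.array(pos)-s['tool_pos'])/0.1,3),'rot',np.round((Rc.inv()*Rg).as_rotvec()/np.pi,4), 'deg',round(np.degrees((Rc.inv()*Rg).magnitude()),1))
E
python3 - <<'E'
from h import *
s=manip.get_state(); print(np.round(s['q'],3),s['tool_pos'],s['time'])
Rg,ux,uy,n,up=Rt(np.pi); print(n,up,uy)
g=np.array([.598,-.388,.078])
plan(g+0.14*n,Rg)
snap('wrist','w1.png')
E
```

```text
[ 0.363  0.34   0.107  1.925 -0.047  0.879  2.061] [ 0.4155985  -0.22055895  0.21851712] 5.8
[-0.40744432  0.11222886  0.90630779] [ 0.87376717 -0.24067558  0.42261826] [0.26555612 0.9640954  0.        ]
travel [-1.259 -1.512  0.136] rot [ 0.0186 -0.1379  0.0829] deg 29.2
```

View pics/w1.png

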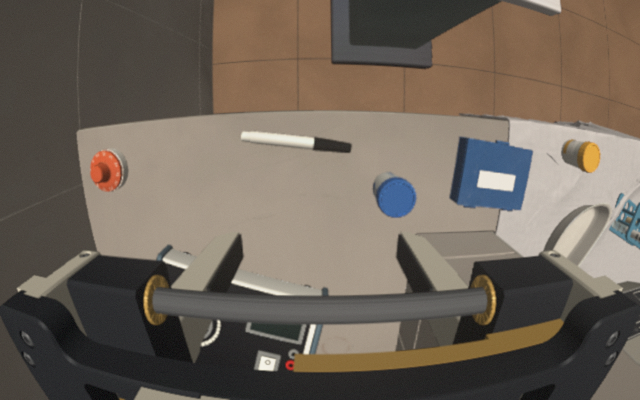

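The pen, blue cup, blue box and yellow cup are undisturbed and the stimulator shows at the lower left, px (160-320, 250-370). Next: approach above the selector with the camera side turned up-slope.

```bash
python3 - <<'E'
from h import *
g=np.array([.598,-.388,.078]); s=manip.get_state()
for a,f in [(130,.5),(80,1)]:
    Rg,ux,uy,n,up=Rt(np.radians(a)); G=g+.12*n; plan(s['tool_pos']+f*(G-s['tool_pos']),Rg)
E
```

```text
travel [-0.671 -0.775  0.157] rot [-0.0433 -0.1403  0.3564] deg 69.4
travel [-1.342 -1.549  0.313] rot [-0.1109 -0.1225  0.6285] deg 117.0
```

Call:
drive_tool --travel '[[-0.13,-0.16,0],[-0.27,-0.31,0],[-0.4,-0.47,0],[-0.53,-0.62,0.05],[-0.67,-0.78,0.1]]' --delta_rot '[[-0.007,-0.021,0.053],[-0.013,-0.042,0.107],[-0.02,-0.063,0.16],[-0.026,-0.084,0.213],[-0.033,-0.105,0.267]]' --gripper '[1,1,1,1,1]'

```text
time: 6.48
tool_pos: [0.4824, -0.2971, 0.2086]
eef_rot: [0.16, 0.408, 0.897, 0.052]
contact_force: [-0.4, 0.6, 0.1]
gripper_width: 0.0931
```

```bash
python3 - <<'E'
from h import *
g=np.array([.598,-.388,.078]); s=manip.get_state(); print(np.round(s['q'],2))
Rg,ux,uy,n,up=Rt(np.radians(80)); plan(g+.12*n,Rg)
E
```

```text
[ 0.47  0.38  0.19  1.96 -0.45  0.55  1.7 ]
travel [-0.937 -0.083  0.455] rot [-0.025  -0.0291  0.3653] deg 66.1
```

Call:
drive_tool --travel '[[-0.2,-0.02,0.05],[-0.4,-0.04,0.1],[-0.6,-0.06,0.2],[-0.8,-0.08,0.3],[-0.93,-0.08,0.4]]' --delta_rot '[[-0.004,-0.005,0.056],[-0.008,-0.009,0.112],[-0.012,-0.014,0.168],[-0.016,-0.018,0.224],[-0.02,-0.023,0.28]]' --gripper '[1,1,1,1,1]'

```text
time: 7.1
tool_pos: [0.5479, -0.3735, 0.1917]
eef_rot: [0.166, 0.748, 0.63, 0.128]
contact_force: [-0.4, 0.6, -0.3]
gripper_width: 0.0931
```

```bash
python3 - <<'E'
from h import *
g=np.array([.598,-.388,.078]); s=manip.get_state(); print(np.round(s['q'],2))
for a in (40,-5):
    Rg,ux,uy,n,up=Rt(np.radians(a)); plan(g+.10*n,Rg)
snap('wrist','w2.png')
E
```

```text
[ 0.42  0.53  0.35  1.81 -0.74  0.56  1.1 ]
travel [-0.011 -0.005  0.251] rot [-0.0075 -0.0049  0.3073] deg 55.3
travel [-0.011 -0.005  0.251] rot [-0.0096 -0.0018  0.5572] deg 100.3
```

View pics/w2.png

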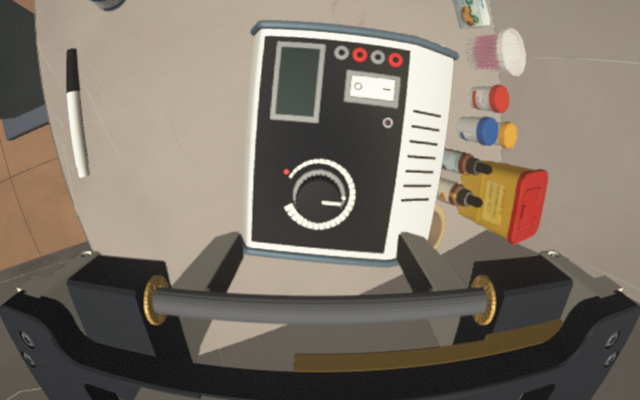

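The wrist view now shows the whole panel: the selector cap is near (319,195) with its line pointing up-slope (12 o'clock, notch 5), the red dot at (286,172), and the rocker at (372,88). I'll refine pixel positions in an enlarged crop.

```bash
python3 - <<'E'
from h import *
a=cv2.imread('pics/w2.png')[15:265,240:460]; cv2.imwrite('pics/w2z.png',cv2.resize(a,None,fx=2.4,fy=2.4,interpolation=cv2.INTER_CUBIC))
a=cv2.imread('pics/w2.png')[150:240,270:370]; cv2.imwrite('pics/w2k.png',cv2.resize(a,None,fx=6,fy=6,interpolation=cv2.INTER_CUBIC))
for t in ["stimulator","selector_grip","rocker_on_end"]:
    print(t,[(np.round(d['xy'],1).tolist(),round(d['score'],2)) for d in manip.place_of('wrist',t)][:2])
E
```

```text
stimulator [([318.7, 140.8], 0.92)]
selector_grip [([317.9, 200.7], 0.94)]
rocker_on_end [([391.2, 90.4], 0.79)]
```

View pics/w2z.png

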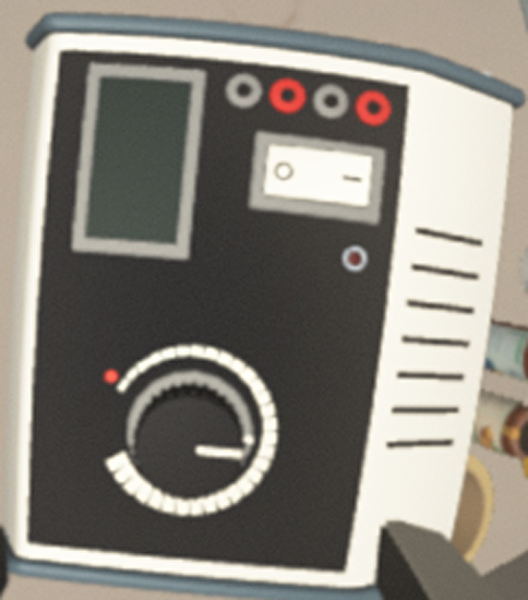

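View pics/w2k.png

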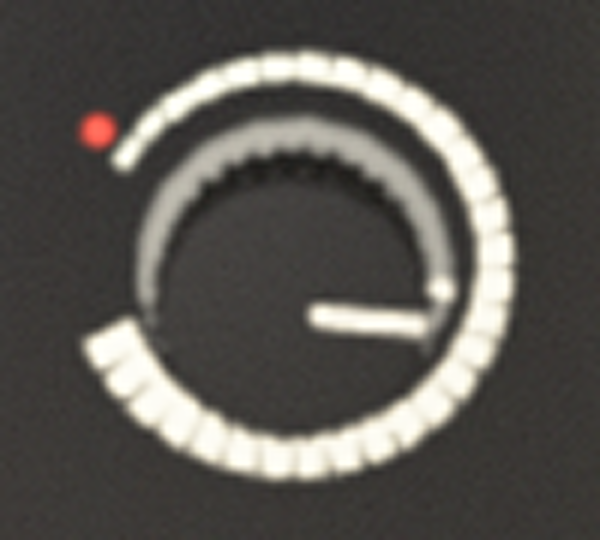

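```bash
cat > fit.py <<'E'
from h import *
from scipy.optimize import least_squares
def wproj(c,X):
    p=c['R']@X+c['t']; th=np.arctan2(np.hypot(p[0],p[1]),p[2]); k=th/np.hypot(p[0],p[1]); I=c['intrinsics']
    return np.array([I[0,2]+I[0,0]*k*p[0], I[1,2]+I[1,1]*k*p[1]])
def pproj(c,X):
    p=c['intrinsics']@(c['R']@X+c['t']); return p[:2]/p[2]
ct,cs,cw=[manip.calibration(n) for n in('top','scene','wrist')]
t=lambda u,v:(365+u/4.7,75+v/4.7); s=lambda u,v:(335+u/7,80+v/7); w=lambda u,v:(240+u/2.4,15+v/2.4)
# landmark -> (height above panel, {cam:px})
L={'TL':(0,t(147,172),s(181,140),w(409,87)),'TR':(0,t(513,255),s(556,203),w(346,571)),'BR':(0,t(443,492),s(501,405),w(28,543)),'BL':(0,t(87,408),s(125,345),w(60,50)),
 'dot':(0,t(325,410),s(373,339),w(111,376)),'sel':(.019,(444.4,150.2),(393.2,122.4),(317.9,200.7)),
 'cap':(.031,t(383,362),None,(318.3,201.3)),
 'rock':(.016,(407.5,120.7),(370.5,101.2),(391.2,90.4))}
names=list(L); sh={'cap':'sel'}
keys=[n for n in names if n not in sh]
def frame(p):
    psi,h=p[:2]; _,ux,uy,n,up=Rt(0,psi); return uy,n,up,np.array([.62,-.36,h])
def X(p,nm):
    uy,n,up,o=frame(p); i=2+2*keys.index(sh.get(nm,nm)); return o+p[i]*up+p[i+1]*uy+L[nm][0]*n
W={0:1/2.5e-3/394*1.0,1:0,2:0}
def res(p):
    r=[]
    for nm in names:
        for k,(c,f,wt) in enumerate([(ct,pproj,.8),(cs,pproj,.8),(cw,wproj,1.)]):
            z=L[nm][1+k]
            if z is not None: r+=list(wt*(f(c,X(p,nm))-z))
    return r
if __name__=='__main__':
    for only in ('all',):
        r=least_squares(res,np.r_[PSI,.08,np.zeros(2*len(keys))],loss='soft_l1'); p=r.x
        print('psi',np.degrees(p[0]),'h',p[1])
        for nm in names:
            print(nm,np.round(X(p,nm),4),np.round(p[2+2*keys.index(sh.get(nm,nm)):][:2],4),[np.round(f(c,X(p,nm))-L[nm][1+k],1).tolist() for k,(c,f) in enumerate([(ct,pproj),(cs,pproj),(cw,wproj)]) if L[nm][1+k] is not None])
E
python3 fit.py
```

```text
psi -15.388149062946685 h 0.08647794405703756
TL [ 0.6984 -0.2596  0.1093] [0.054  0.1176] [[-0.7, -0.5], [-1.3, -1.3], [-0.2, 0.4]]
TR [ 0.6456 -0.4581  0.1101] [ 0.0559 -0.0878] [[0.2, -0.7], [-0.2, -2.1], [-0.4, 0.0]]
BR [ 0.5239 -0.4262  0.0515] [-0.0828 -0.0893] [[0.5, 0.6], [0.1, 1.0], [0.3, -0.2]]
BL [ 0.577  -0.2269  0.0507] [-0.0847  0.1169] [[-0.6, 0.9], [-2.4, 0.3], [0.3, 0.3]]
dot [ 0.5711 -0.3599  0.0645] [-0.052  -0.0129] [[0.1, -0.0], [-0.8, -0.4], [-0.0, 0.1]]
sel [ 0.5877 -0.3835  0.0958] [-0.0186 -0.0312] [[0.9, 2.5], [1.4, -4.1], [0.5, -2.1]]
cap [ 0.5828 -0.3822  0.1067] [-0.0186 -0.0312] [[-0.7, 1.4], [-0.2, 0.8]]
rock [ 0.6649 -0.2951  0.1163] [0.0362 0.0745] [[2.8, 1.6], [-1.0, 0.6], [0.3, -0.2]]
```

```bash
cat >> fit.py <<'E'
    uy,n,up,o=frame(p); ax=X(p,'sel')-.019*n
    print('axis at panel',ax, 'proj wrist',wproj(cw,ax),'top',pproj(ct,ax), 'cap wrist',wproj(cw,ax+.031*n))
    im=cv2.imread('pics/w2.png')
    for rad,h,col in [(.0255,.008,(0,255,0)),(.0205,.031,(0,0,255)),(.034,0,(255,0,0))]:
        for a in np.arange(0,2*np.pi,.02):
            q=wproj(cw,ax+h*n+rad*(np.cos(a)*up+np.sin(a)*uy)); im[int(round(q[1])),int(round(q[0]))]=col
    cv2.imwrite('pics/w2o.png',cv2.resize(im[150:240,270:370],None,fx=6,fy=6,interpolation=cv2.INTER_NEAREST))
E
python3 fit.py|tail -2
```

```text
rock [ 0.6649 -0.2951  0.1163] [0.0362 0.0745] [[2.8, 1.6], [-1.0, 0.6], [0.3, -0.2]]
axis at panel [ 0.59547289 -0.38564819  0.07862444] proj wrist [318.7356167  193.60370316] top [444.63338033 151.54225337] cap wrist [318.14607444 202.14416088]
```

View pics/w2o.png

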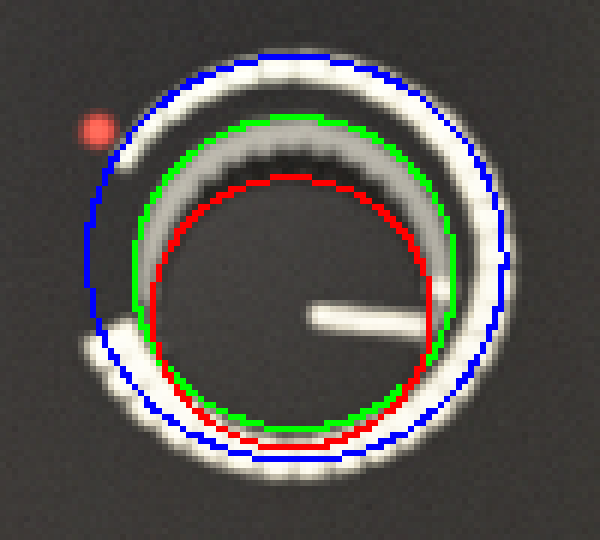

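Overlay of the fitted skirt, cap and arc matches the picture. Selector axis at panel = (0.5955, -0.3856, 0.0786). Next step is rotating to the starting grip angle.

```bash
cat >> h.py <<'E'
PSI=np.radians(-15.39)
AX=np.array([.5955,-.3856,.0786]); RK=np.array([.6649,-.2951,.1163])
def now():
    s=manip.get_state(); _,ux,uy,n,up=Rt(0); x=rot(s['eef_rot']).as_matrix()[:,0]; z=rot(s['eef_rot']).as_matrix()[:,2]
    d=s['tool_pos']-AX
    print('t',round(float(s['time']),2),'a',round(np.degrees(np.arctan2(x@uy,x@up)),1),'tilt err',round(np.degrees(np.arccos(-z@n)),2),'rel axis up,uy,n mm',np.round([d@up*1e3,d@uy*1e3,d@n*1e3],1),'F',np.round(s['contact_force'],1),'M',np.round(s['wrist_torque'],2),'w',round(float(s['gripper_width']),4),'q',np.round(s['q'],2))
def go(a,h,base=None,s=None):
    Rg,ux,uy,n,up=Rt(np.radians(a)); plan((AX if base is None else base)+h*n,Rg)
E
python3 - <<'E'
from h import *
now(); go(45,.11); go(-20,.1)
E
```

```text
t 7.3 a 95.8 tilt err 1.62 rel axis up,uy,n mm [  2.1  -1.2 123.7] F [ 0.5 -1.  -0.3] M [ 0.02  0.5  -0.  ] w 0.0933 q [ 0.42  0.53  0.35  1.81 -0.74  0.56  1.11]
travel [ 0.011 -0.018  0.137] rot [-0.0078 -0.005   0.2823] deg 50.8
travel [ 0.009 -0.016  0.237] rot [-0.0107 -0.      0.6434] deg 115.8
```

Call:
drive_tool --travel '[[0,0,0.03],[0,0,0.06],[0,0,0.1],[0.01,-0.02,0.12],[0.01,-0.02,0.14]]' --delta_rot '[[-0.002,-0.001,0.056],[-0.003,-0.002,0.113],[-0.005,-0.003,0.169],[-0.006,-0.004,0.226],[-0.008,-0.005,0.282]]' --gripper '[1,1,1,1,1]'

```text
time: 7.92
tool_pos: [0.5498, -0.3747, 0.1787]
eef_rot: [0.109, 0.945, 0.246, 0.188]
contact_force: [0.1, -0.0, -0.1]
gripper_width: 0.0932
```

Call:
drive_tool --travel '[[0,0,0.05],[0,0,0.1],[0,0,0.15],[0,0,0.2],[0,0,0.25]]' --delta_rot '[[0,0,0.057],[0,0,0.114],[0,0,0.171],[0,0,0.228],[0,0,0.285]]' --gripper '[1,1,1,1,1]'

```text
time: 8.55
tool_pos: [0.5603, -0.3776, 0.156]
eef_rot: [0.017, 0.958, -0.187, 0.217]
contact_force: [0.1, 0.0, -0.6]
gripper_width: 0.0934
```

```bash
python3 - <<'E'
from h import *
now(); go(-20,.06); snap('wrist','w3.png'); print(manip.place_of('wrist','selector_grip')[:2])
E
```

```text
t 8.55 a -6.7 tilt err 0.14 rel axis up,uy,n mm [ 0.1 -1.6 85.4] F [ 0.1  0.  -0.6] M [ 0.17  0.56 -0.02] w 0.0934 q [ 0.19  0.67  0.72  1.84 -1.16  0.66 -0.33]
travel [-0.003 -0.016  0.254] rot [ 0.0002 -0.0007  0.0738] deg 13.3
[{'xy': [318.3, 210.8], 'score': 0.71}]
```

View pics/w3.png

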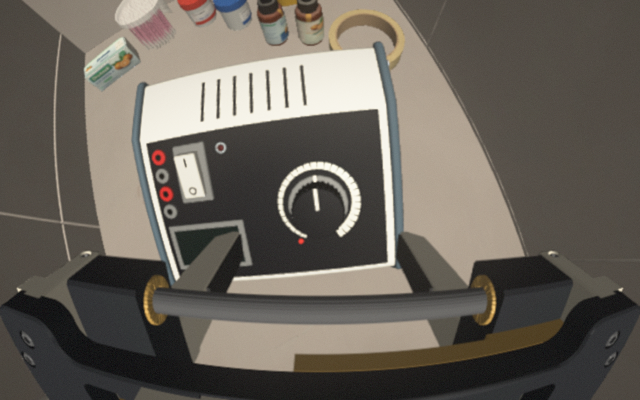

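The knob sits centred between the fingers (cap ≈ (317,200), fingers 240–400) with its line still at 12 o'clock. One overlay check from this pose, then descend.

```bash
cat > ov.py <<'E'
from h import *
from fit import wproj
def overlay(src,dst,ax=AX,box=None,z=5):
    cw=manip.calibration('wrist'); _,ux,uy,n,up=Rt(0); im=cv2.imread('pics/'+src)
    for rad,h,col in [(.0255,.008,(0,255,0)),(.0205,.031,(0,0,255)),(.034,0,(255,0,0))]:
        for a in np.arange(0,2*np.pi,.02):
            q=wproj(cw,ax+h*n+rad*(np.cos(a)*up+np.sin(a)*uy)); 
            if 0<=q[1]<399 and 0<=q[0]<639: im[int(round(q[1])),int(round(q[0]))]=col
    c=wproj(cw,ax+.02*n); x0,y0=max(int(c[0])-70,0),max(int(c[1])-55,0)
    cv2.imwrite('pics/'+dst,cv2.resize(im[y0:y0+110,x0:x0+140],None,fx=z,fy=z,interpolation=cv2.INTER_NEAREST))
    print('grip proj',wproj(cw,ax+.019*n),'rock proj',wproj(cw,RK))
E
python3 -c "
from ov import *
overlay('w3.png','w3o.png')
print(manip.place_of('wrist','rocker_on_end')[:2])
"
```

```text
grip proj [318.22188306 210.5390122 ] rock proj [183.19697612 159.2019666 ]
[{'xy': [187.0, 162.6], 'score': 0.73}]
```

View pics/w3o.png

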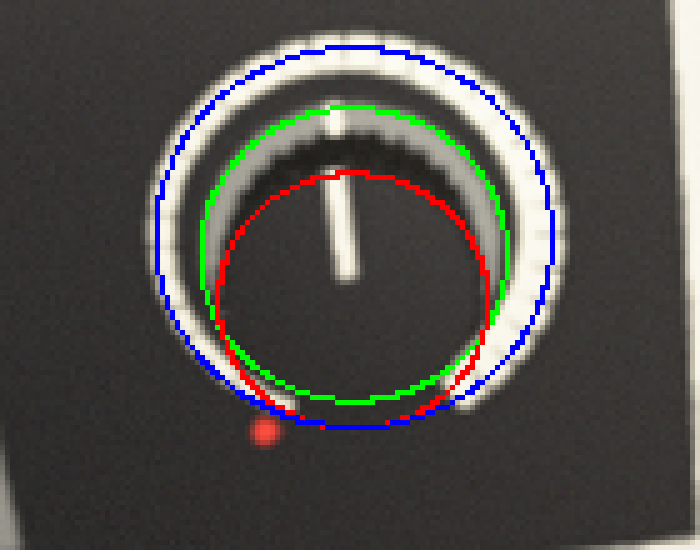

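Call:
drive_tool --travel '[[0,-0.016,0.2],[0,-0.016,0.4],[0,-0.016,0.55],[0,-0.016,0.68],[0,-0.016,0.73]]' --delta_rot '[[0,0,0],[0,0,0],[0,0,0],[0,0,0],[0,0,0]]' --gripper '[1,1,1,1,1]'

```text
time: 9.32
tool_pos: [0.5904, -0.3861, 0.0891]
eef_rot: [0.018, 0.958, -0.186, 0.216]
contact_force: [-0.6, 1.1, -0.2]
gripper_width: 0.0929
```

```bash
python3 -c "
from h import *
now()"
```

```text
t 9.32 a -6.5 tilt err 0.2 rel axis up,uy,n mm [ 0.1 -1.8 11.5] F [-0.6  1.1 -0.2] M [0.16 0.56 0.05] w 0.0929 q [ 0.25  0.78  0.6   1.81 -1.29  0.58 -0.23]
```

Call:
drive_tool --travel '[[0,-0.02,0],[0,-0.02,0],[0,-0.02,0],[0,-0.02,0],[0,-0.02,0]]' --delta_rot '[[0,0,0],[0,0,0],[0,0,0],[0,0,0],[0,0,0]]' --gripper '[0.5,0,-0.3,-1,-1]' --squeeze 30

```text
time: 9.95
tool_pos: [0.5911, -0.3844, 0.09]
eef_rot: [0.019, 0.958, -0.186, 0.217]
contact_force: [0.1, 0.5, -0.1]
gripper_width: 0.0476
```

```bash
python3 -c "
from h import *
now()"
```

```text
t 9.95 a -6.5 tilt err 0.25 rel axis up,uy,n mm [ 0.6 -0.1 12.2] F [ 0.1  0.5 -0.1] M [0.11 0.55 0.03] w 0.0476 q [ 0.24  0.78  0.6   1.81 -1.29  0.57 -0.23]
```

Still closing (47.6 mm, target about 41). Another short hold.

Call:
drive_tool --travel '[[0,0,0],[0,0,0],[0,0,0],[0,0,0],[0,0,0]]' --delta_rot '[[0,0,0],[0,0,0],[0,0,0],[0,0,-0.02],[0,0,-0.05]]' --gripper '[-1,-1,-1,-1,-1]' --squeeze 30

```text
time: 10.58
tool_pos: [0.5909, -0.3848, 0.0899]
eef_rot: [0.036, 0.97, -0.109, 0.214]
contact_force: [0.8, -0.5, -0.0]
gripper_width: 0.0401
```

```bash
python3 -c "
from h import *
now()"
```

```text
t 10.57 a 2.6 tilt err 0.29 rel axis up,uy,n mm [ 0.5 -0.5 12.2] F [ 0.8 -0.5 -0. ] M [ 0.08  0.63 -0.15] w 0.0401 q [ 0.26  0.77  0.58  1.81 -1.27  0.56 -0.08]
```

Call:
drive_tool --travel '[[0,0,0],[0,0,0],[0,0,0],[0,0,0],[0,0,0]]' --delta_rot '[[0,0,-0.05],[0,0,-0.1],[0,0,-0.15],[0,0,-0.2],[0,0,-0.25]]' --gripper '[-1,-1,-1,-1,-1]'

```text
time: 11.2
tool_pos: [0.5909, -0.3852, 0.0899]
eef_rot: [0.116, 0.938, 0.272, 0.184]
contact_force: [-0.5, -1.4, -1.1]
gripper_width: 0.0402
```

```bash
python3 -c "
from h import *
now();go(50,.012)"
```

```text
t 11.2 a 47.8 tilt err 0.32 rel axis up,uy,n mm [ 0.7 -0.8 12.2] F [-0.5 -1.4 -1.1] M [-0.08  0.57 -0.03] w 0.0402 q [ 0.35  0.74  0.43  1.81 -1.16  0.46  0.62]
travel [ 0.002 -0.011  0.002] rot [ 0.0016  0.0008 -0.0124] deg 2.3
```

Call:
drive_tool --travel '[[0,0,0],[0,0,0],[0,0,0],[0,0,0],[0,-0.01,0]]' --delta_rot '[[0,0,-0.05],[0,0,-0.1],[0,0,-0.15],[0,0,-0.2],[0,0,-0.25]]' --gripper '[-1,-1,-1,-1,-1]'

```text
time: 11.82
tool_pos: [0.5912, -0.3854, 0.0901]
eef_rot: [0.179, 0.763, 0.609, 0.126]
contact_force: [2.2, -3.5, -2.5]
gripper_width: 0.0399
```

```bash
python3 -c "
from h import *
now();go(140,.012)"
```

```text
t 11.82 a 92.7 tilt err 0.47 rel axis up,uy,n mm [ 1.1 -1.  12.2] F [ 2.2 -3.5 -2.5] M [-0.43  0.17 -0.2 ] w 0.0399 q [ 0.46  0.71  0.24  1.81 -0.97  0.36  1.26]
travel [ 0.01  -0.01   0.002] rot [ 2.000e-04  2.700e-03 -2.628e-01] deg 47.3
```

Call:
drive_tool --travel '[[0,0,0],[0.01,-0.01,0],[0.01,-0.01,0],[0.01,-0.01,0],[0.01,-0.01,0]]' --delta_rot '[[0,0,-0.05],[0,0,-0.1],[0,0,-0.15],[0,0,-0.2],[0,0,-0.25]]' --gripper '[-1,-1,-1,-1,-1]'

```text
time: 12.45
tool_pos: [0.5916, -0.3853, 0.0903]
eef_rot: [0.215, 0.471, 0.854, 0.047]
contact_force: [3.4, -3.2, -2.6]
gripper_width: 0.0399
```

```bash
python3 -c "
from h import *
now();go(145.5,.012)"
```

```text
t 12.45 a 137.7 tilt err 0.62 rel axis up,uy,n mm [ 1.5 -0.8 12.2] F [ 3.4 -3.2 -2.6] M [-0.56 -0.17 -0.12] w 0.0399 q [ 0.57  0.7   0.06  1.8  -0.7   0.28  1.81]
travel [ 0.016 -0.004  0.002] rot [-0.0008  0.0034 -0.0431] deg 7.8
```

Call:
drive_tool --travel '[[0,0,0],[0,0,0],[0,0,0],[0,0,0],[0,0,0]]' --delta_rot '[[0,0,-0.02],[0,0,-0.04],[0,0,-0.05],[0,0,-0.05],[0,0,-0.05]]' --gripper '[-1,-1,-1,-1,-1]'

```text
time: 13.08
tool_pos: [0.5916, -0.3852, 0.0903]
eef_rot: [0.218, 0.405, 0.887, 0.031]
contact_force: [4.7, -3.7, -2.3]
gripper_width: 0.0399
```

```bash
python3 -c "
from h import *
now();snap('wrist','w4.png')
a=cv2.imread('pics/w4.png')[130:300,220:420]; cv2.imwrite('pics/w4z.png',cv2.resize(a,None,fx=3.5,fy=3.5,interpolation=cv2.INTER_CUBIC))"
```

```text
t 13.07 a 146.4 tilt err 0.62 rel axis up,uy,n mm [ 1.5 -0.7 12.3] F [ 4.7 -3.7 -2.3] M [-0.47 -0.25 -0.29] w 0.0399 q [ 0.59  0.7   0.03  1.8  -0.64  0.26  1.91]
```

View pics/w4z.png

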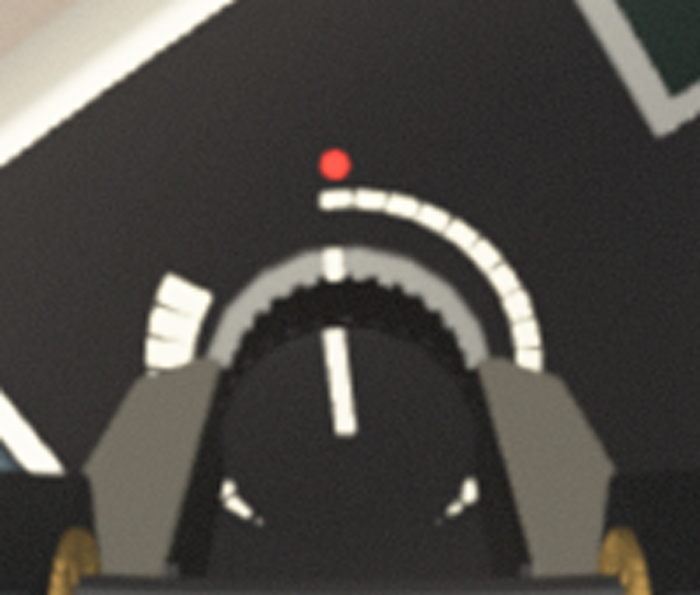

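The white line points at the red dot (335,165 in the crop), so the selector is at zero. Release and back off.

Call:
drive_tool --travel '[[0,0,0],[0,0,0],[0,0,0],[0,0,-0.15],[0,0,-0.4]]' --delta_rot '[[0,0,0],[0,0,0],[0,0,0],[0,0,0],[0,0,0]]' --gripper '[0.5,0.5,0.5,0.5,0.5]'

```text
time: 13.75
tool_pos: [0.5729, -0.3772, 0.1255]
eef_rot: [0.214, 0.405, 0.888, 0.033]
contact_force: [-0.2, 0.5, 0.6]
gripper_width: 0.0696
```

```bash
python3 -c "
from h import *
from ov import wproj
now(); _,ux,uy,n,up=Rt(0); go(180,.03,RK)
snap('wrist','w5.png')
cw=manip.calibration('wrist'); print(manip.place_of('wrist','rocker_on_end')[:2], wproj(cw,RK), manip.place_of('wrist','selector_grip')[:1], wproj(cw,AX+.019*n))"
```

```text
t 13.75 a 146.5 tilt err 0.17 rel axis up,uy,n mm [-1.9  2.1 52.7] F [-0.2  0.5  0.6] M [0.07 0.4  0.07] w 0.0696 q [ 0.57  0.63  0.08  1.83 -0.62  0.33  1.89]
travel [0.1   1.177 0.063] rot [-0.0009  0.0004 -0.1863] deg 33.5
[{'xy': [474.6, 212.4], 'score': 0.72}] [472.09225881 204.3103856 ] [{'xy': [319.4, 232.0], 'score': 0.74}] [317.16362005 223.06124885]
```

View pics/w5.png

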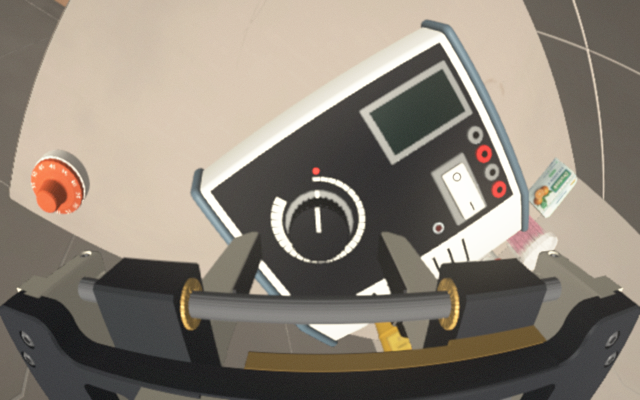

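Selector line is on the red dot at zero after release; rocker at (465,190), still off. Next, move over the rocker while closing the fingers.

Call:
drive_tool --travel '[[0.02,0.2,0],[0.04,0.4,0],[0.06,0.6,0],[0.08,0.8,0],[0.1,1,0]]' --delta_rot '[[0,0,-0.037],[0,0,-0.074],[0,0,-0.111],[0,0,-0.148],[0,0,-0.186]]' --gripper '[0.3,-1,-1,-1,-1]'

```text
time: 14.52
tool_pos: [0.6386, -0.3024, 0.1441]
eef_rot: [0.215, 0.129, 0.968, -0.031]
contact_force: [-0.2, -0.6, -0.2]
gripper_width: 0.0253
```

Call:
drive_tool --travel '[[0,0,0],[0,0,0],[0,0,0],[0,0,0],[0,0,0]]' --delta_rot '[[0,0,0],[0,0,0],[0,0,0],[0,0,0],[0,0,0]]' --gripper '[-1,-1,-1,-1,-1]'

```text
time: 15.15
tool_pos: [0.638, -0.3038, 0.1448]
eef_rot: [0.215, 0.132, 0.967, -0.031]
contact_force: [0.9, -0.0, -0.6]
gripper_width: 0.001
```

```bash
python3 -c "
from h import *
from ov import wproj
now(); _,ux,uy,n,up=Rt(0); go(180,.03,RK)
snap('wrist','w6.png')
cw=manip.calibration('wrist'); print(manip.place_of('wrist','rocker_on_end')[:2], wproj(cw,RK), manip.place_of('wrist','selector_grip')[:1], wproj(cw,AX+.019*n))
print('tcp proj',wproj(cw,manip.get_state()['tool_pos']))"
```

```text
t 15.15 a 179.9 tilt err 0.26 rel axis up,uy,n mm [45.4 90.1 51.9] F [ 0.9 -0.  -0.6] M [ 0.11  0.41 -0.02] w 0.001 q [ 0.39  0.62  0.09  1.77 -0.37  0.34  2.07]
travel [-0.093  0.156  0.058] rot [-0.0013  0.0005 -0.0005] deg 0.3
[] [340.24598085 235.33384294] [{'xy': [191.2, 167.1], 'score': 0.9}] [188.90610581 161.87834183]
tcp proj [318.72618353 244.7885564 ]
```

View pics/w6.png

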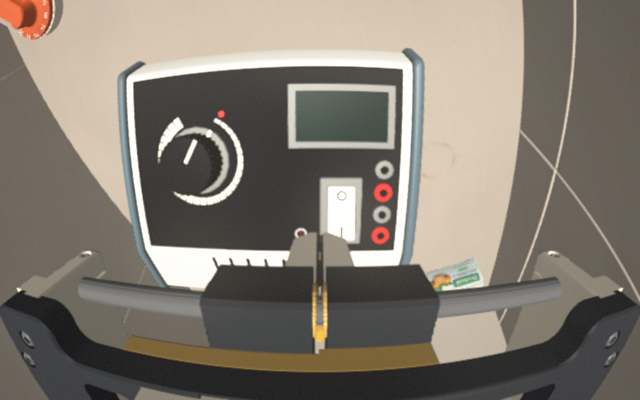

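```bash
python3 -c "
from ov import *
cw=manip.calibration('wrist'); _,ux,uy,n,up=Rt(0); im=cv2.imread('pics/w6.png')
piv=RK-.016*up-.00275*n
for nm,pts,col in [('r',[(s,w,s*.17) for s in(-.02,.02) for w in(-.01,.01)],(0,0,255)),('p',[(.016,0,.00275)],(0,255,0))]:
    for s,w,h in pts:
        q=wproj(cw,piv+s*up+w*uy+h*n); print(q); cv2.circle(im,(int(round(q[0]*1)),int(round(q[1]))),0,col,-1)
cv2.imwrite('pics/w6z.png',cv2.resize(im[160:260,280:400],None,fx=6,fy=6,interpolation=cv2.INTER_NEAREST))
overlay('w6.png','w6o.png',z=4)
"
```

```text
[326.05176153 184.01728339]
[354.65605345 184.08742862]
[325.86638647 240.74672538]
[353.70651918 240.60892736]
[339.90361191 235.2299203 ]
grip proj [188.59097512 161.72573352] rock proj [339.90361191 235.2299203 ]
```

View pics/w6z.png

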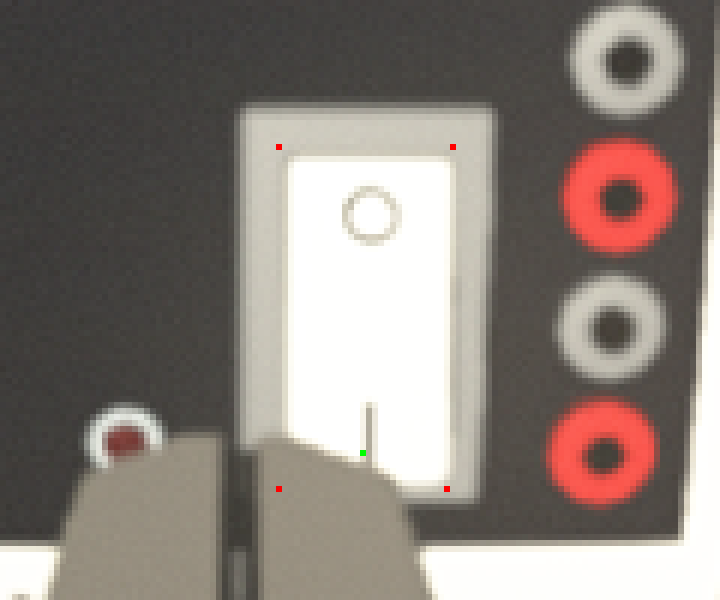

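View pics/w6o.png

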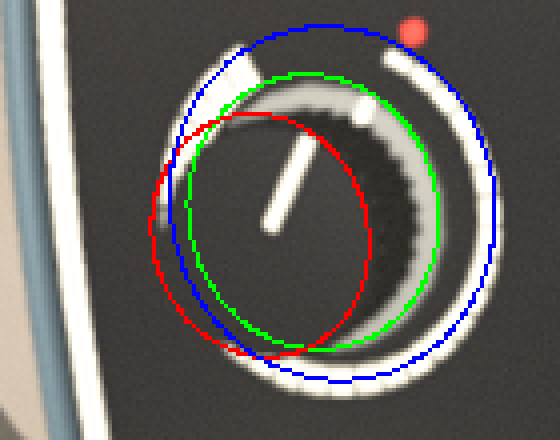

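Call:
drive_tool --travel '[[-0.05,0.08,0.03],[-0.1,0.155,0.06],[-0.1,0.155,0.15],[-0.1,0.155,0.25],[-0.1,0.155,0.3]]' --delta_rot '[[0,0,0],[0,0,0],[0,0,0],[0,0,0],[0,0,0]]' --gripper '[-1,-1,-1,-1,-1]'

```text
time: 15.92
tool_pos: [0.663, -0.2945, 0.1204]
eef_rot: [0.214, 0.132, 0.967, -0.031]
contact_force: [-0.8, 0.5, 0.3]
gripper_width: 0.0001
```

```bash
python3 -c "
from h import *
now(); go(180,0,RK)
snap('wrist','w7.png')
a=cv2.imread('pics/w7.png')[100:300,220:460]; cv2.imwrite('pics/w7z.png',cv2.resize(a,None,fx=3,fy=3,interpolation=cv2.INTER_CUBIC))"
```

```text
t 15.93 a 179.9 tilt err 0.22 rel axis up,uy,n mm [ 54.7 105.7  20.6] F [-0.8  0.5  0.3] M [ 0.13  0.41 -0.  ] w 0.0001 q [ 0.36  0.67  0.09  1.74 -0.38  0.32  2.05]
travel [-0.001 -0.     0.046] rot [-0.0012  0.     -0.0004] deg 0.2
```

View pics/w7z.png

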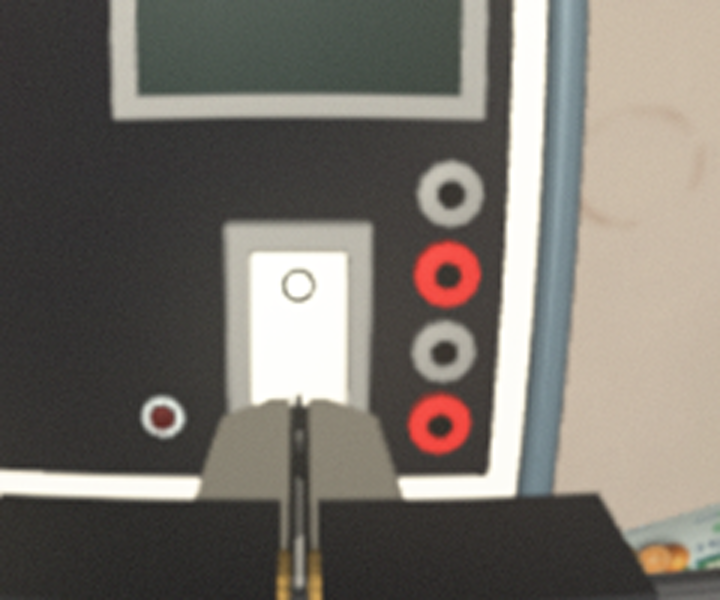

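Fingers are centred over the marked end of the rocker (px (298,400) in crop). Press.

Call:
drive_tool --travel '[[0.01,0,0.03],[0.01,0,0.05],[0.01,0,0.07],[0.01,0,0.09],[0.01,0,0.11]]' --delta_rot '[[0,0,0],[0,0,0],[0,0,0],[0,0,0],[0,0,0]]' --gripper '[-1,-1,-1,-1,-1]'

```text
time: 16.6
tool_pos: [0.6679, -0.2957, 0.1125]
eef_rot: [0.216, 0.131, 0.967, -0.031]
contact_force: [0.2, 0.8, 3.4]
gripper_width: 0.0006
```

```bash
python3 -c "
from h import *
now(); go(180,0,RK)"
```

```text
t 16.6 a 180.0 tilt err 0.34 rel axis up,uy,n mm [ 55.9 105.9  11.3] F [0.2 0.8 3.4] M [ 0.11  0.1  -0.  ] w 0.0006 q [ 0.36  0.69  0.08  1.73 -0.38  0.3   2.05]
travel [ 0.011 -0.003 -0.047] rot [-0.0013  0.0013 -0.0002] deg 0.3
```

Call:
drive_tool --travel '[[0,0,0.02],[0,0,0.03],[0,0,0.03],[0,0,-0.1],[0,0,-0.35]]' --delta_rot '[[0,0,0],[0,0,0],[0,0,0],[0,0,0],[0,0,0]]' --gripper '[-1,-1,-1,-1,-1]'

```text
time: 17.23
tool_pos: [0.6507, -0.2904, 0.1415]
eef_rot: [0.213, 0.132, 0.968, -0.03]
contact_force: [0.3, -0.2, -0.4]
gripper_width: 0.0004
```

```bash
python3 -c "
from h import *
now(); go(150,.06)
snap('wrist','w8.png')
a=cv2.imread('pics/w8.png')[100:300,220:460]; cv2.imwrite('pics/w8z.png',cv2.resize(a,None,fx=3,fy=3,interpolation=cv2.INTER_CUBIC))"
```

```text
t 17.23 a 179.9 tilt err 0.27 rel axis up,uy,n mm [ 51.9 106.4  45.2] F [ 0.3 -0.2 -0.4] M [0.11 0.42 0.01] w 0.0004 q [ 0.35  0.63  0.11  1.75 -0.37  0.35  2.04]
travel [ 0.518 -1.065 -0.143] rot [-0.0012 -0.0009  0.1664] deg 29.9
```

View pics/w8z.png

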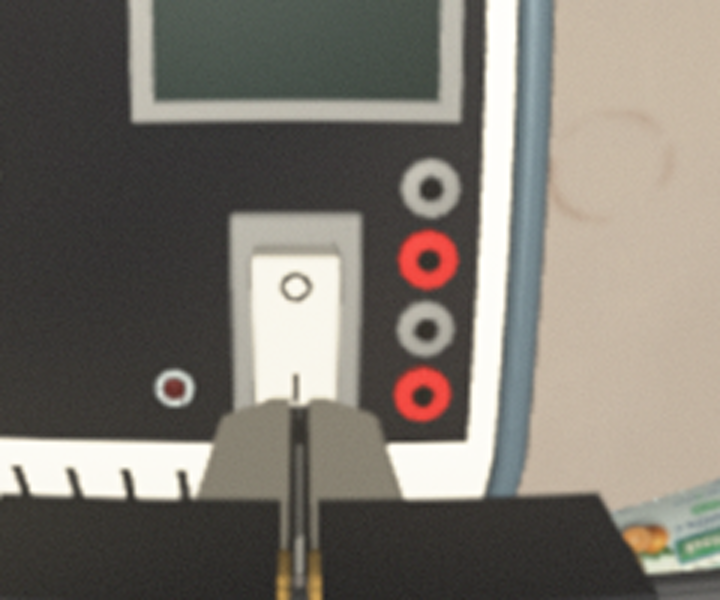

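The rocker's lower "O" end now stands proud (its lower edge at (295,250) shows a side face), so it is switched on. Next, return to the selector.

Call:
drive_tool --travel '[[0.1,-0.2,-0.05],[0.2,-0.4,-0.1],[0.3,-0.6,-0.15],[0.4,-0.8,-0.15],[0.5,-1,-0.15]]' --delta_rot '[[0,0,0.033],[0,0,0.066],[0,0,0.1],[0,0,0.133],[0,0,0.166]]' --gripper '[-1,-1,0,0.5,0.5]'

```text
time: 17.9
tool_pos: [0.5748, -0.3739, 0.135]
eef_rot: [0.215, 0.378, 0.9, 0.026]
contact_force: [0.3, -0.2, 0.7]
gripper_width: 0.026
```

```bash
python3 -c "
from h import *
now(); go(150,.045)"
```

```text
t 17.9 a 149.9 tilt err 0.18 rel axis up,uy,n mm [ 3.   5.8 60.9] F [ 0.3 -0.2  0.7] M [ 0.12  0.39 -0.04] w 0.026 q [ 0.55  0.61  0.09  1.82 -0.59  0.35  1.91]
travel [-0.003 -0.064  0.159] rot [-0.0009  0.0004 -0.0007] deg 0.2
```

Call:
drive_tool --travel '[[0,-0.064,0.05],[0,-0.064,0.1],[0,-0.064,0.1],[0,-0.064,0.1],[0,-0.064,0.1]]' --delta_rot '[[0,0,0],[0,0,0],[0,0,0],[0,0,0],[0,0,0]]' --gripper '[0.8,0.8,0.8,0.8,0.8]'

```text
time: 18.52
tool_pos: [0.5766, -0.379, 0.1257]
eef_rot: [0.216, 0.376, 0.901, 0.026]
contact_force: [-0.2, -0.2, -0.5]
gripper_width: 0.0758
```

```bash
python3 -c "
from ov import *
now(); go(150,.012)
snap('wrist','w9.png'); overlay('w9.png','w9o.png'); print(manip.place_of('wrist','selector_grip')[:1])"
```

```text
t 18.52 a 150.1 tilt err 0.23 rel axis up,uy,n mm [ 1.8  1.3 51.1] F [-0.2 -0.2 -0.5] M [ 0.1   0.38 -0.01] w 0.0758 q [ 0.57  0.63  0.07  1.82 -0.59  0.33  1.93]
travel [ 0.01  -0.019  0.391] rot [-0.0006  0.0011  0.0008] deg 0.3
grip proj [315.72993179 224.20134654] rock proj [473.22501685 214.50695285]
[{'xy': [318.7, 227.9], 'score': 0.67}]
```

View pics/w9.png

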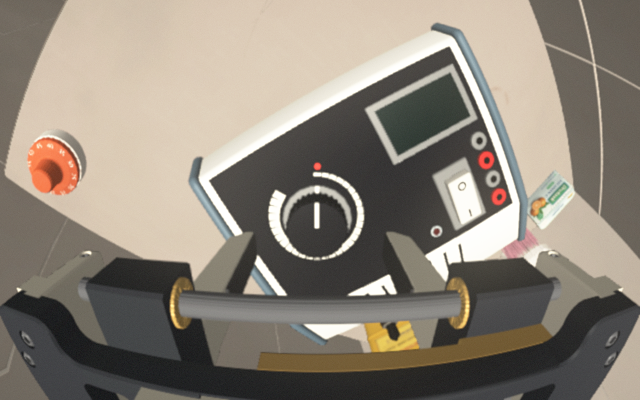

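View pics/w9o.png

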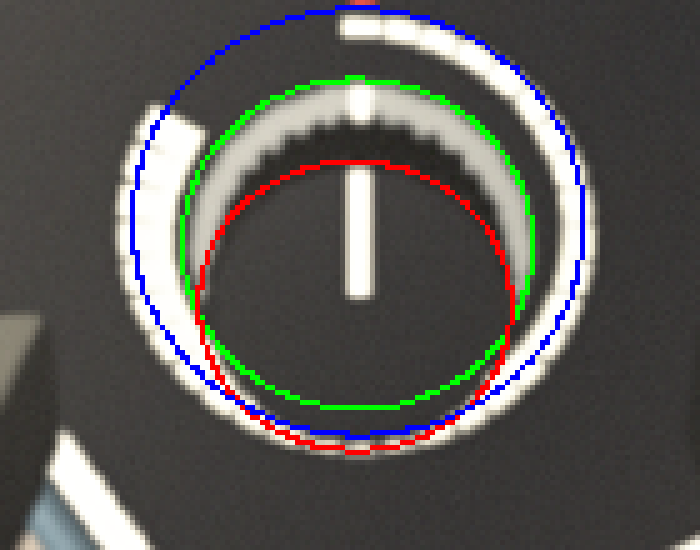

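Selector is in the zero notch, and the overlay agrees within a pixel. Descend around the knob.

Call:
drive_tool --travel '[[0.01,-0.015,0.1],[0.01,-0.015,0.2],[0.01,-0.015,0.3],[0.01,-0.015,0.36],[0.01,-0.015,0.385]]' --delta_rot '[[0,0,0],[0,0,0],[0,0,0],[0,0,0],[0,0,0]]' --gripper '[0.8,0.8,0.8,0.8,0.4]'

```text
time: 19.25
tool_pos: [0.5902, -0.3844, 0.0892]
eef_rot: [0.215, 0.376, 0.901, 0.026]
contact_force: [0.3, -0.5, -0.1]
gripper_width: 0.0776
```

Call:
drive_tool --travel '[[0,0,0],[0,0,0],[0,0,0],[0,0,0],[0,0,0]]' --delta_rot '[[0,0,0],[0,0,0],[0,0,0],[0,0,0],[0,0,0]]' --gripper '[-1,-1,-1,-1,-1]' --squeeze 30

```text
time: 19.88
tool_pos: [0.5905, -0.3842, 0.0904]
eef_rot: [0.216, 0.376, 0.901, 0.026]
contact_force: [-0.1, 1.6, 1.6]
gripper_width: 0.0404
```

```bash
python3 -c "
from h import *
now(); go(32,.012)"
```

```text
t 19.88 a 150.1 tilt err 0.24 rel axis up,uy,n mm [ 0.2  0.  12.9] F [-0.1  1.6  1.6] M [0.17 0.38 0.03] w 0.0404 q [ 0.59  0.7   0.02  1.8  -0.61  0.27  1.95]
travel [ 0.002 -0.001  0.009] rot [0.0009 0.0013 0.656 ] deg 118.1
```

Call:
drive_tool --travel '[[0,0,0],[0,0,0],[0,0,0],[0,0,0],[0,0,0]]' --delta_rot '[[0,0,0],[0,0,0.05],[0,0,0.1],[0,0,0.15],[0,0,0.2]]' --gripper '[-1,-1,-1,-1,-1]'

```text
time: 20.5
tool_pos: [0.5909, -0.3839, 0.0905]
eef_rot: [0.197, 0.637, 0.739, 0.092]
contact_force: [-0.2, 1.0, 2.1]
gripper_width: 0.0402
```

Call:
drive_tool --travel '[[0,0,0],[0,0,0],[0,0,0],[0,0,0],[0,0,0]]' --delta_rot '[[0,0,0.05],[0,0,0.1],[0,0,0.15],[0,0,0.2],[0,0,0.25]]' --gripper '[-1,-1,-1,-1,-1]'

```text
time: 21.12
tool_pos: [0.5916, -0.384, 0.0909]
eef_rot: [0.147, 0.872, 0.439, 0.161]
contact_force: [1.9, -0.5, 2.1]
gripper_width: 0.0403
```

```bash
python3 -c "
from h import *
now(); go(31.5,.012);snap('wrist','w10.png')
a=cv2.imread('pics/w10.png')[130:300,220:420]; cv2.imwrite('pics/w10z.png',cv2.resize(a,None,fx=3.5,fy=3.5,interpolation=cv2.INTER_CUBIC))"
```

```text
t 21.12 a 68.9 tilt err 0.28 rel axis up,uy,n mm [ 1.4  0.5 12.9] F [ 1.9 -0.5  2.1] M [0.24 0.27 0.06] w 0.0403 q [ 0.39  0.73  0.36  1.81 -1.1   0.42  0.95]
travel [-0.01  -0.011  0.009] rot [ 1.600e-03 -2.000e-04  2.075e-01] deg 37.4
```

View pics/w10z.png

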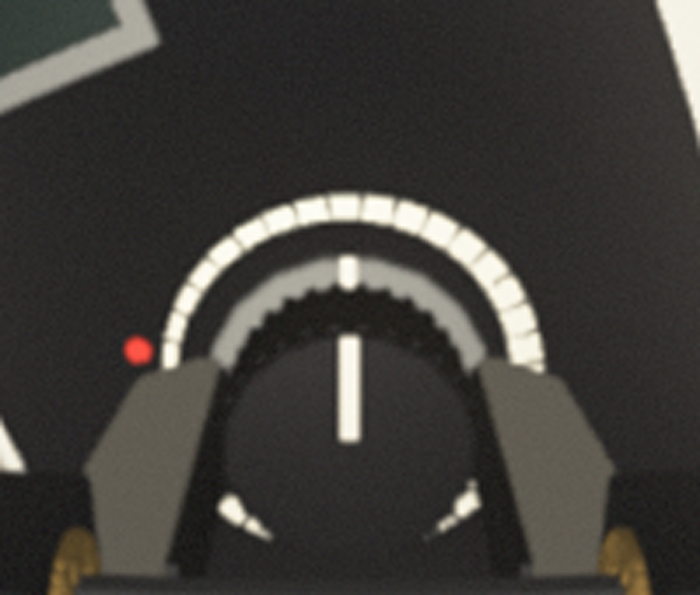

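The line keeps its place relative to the fingers, so there is no slip (81° turned). Finish to about 119°.

Call:
drive_tool --travel '[[0,0,0],[-0.01,-0.01,0],[-0.01,-0.01,0],[-0.01,-0.01,0],[-0.01,-0.01,0]]' --delta_rot '[[0,0,0.05],[0,0,0.1],[0,0,0.15],[0,0,0.19],[0,0,0.21]]' --gripper '[-1,-1,-1,-1,-1]'

```text
time: 21.8
tool_pos: [0.5919, -0.3846, 0.0911]
eef_rot: [0.088, 0.966, 0.135, 0.201]
contact_force: [3.9, 0.2, 3.3]
gripper_width: 0.0402
```

```bash
python3 -c "
from h import *
now(); go(30,.012)"
```

```text
t 21.8 a 31.3 tilt err 0.41 rel axis up,uy,n mm [ 1.8  0.  12.9] F [3.9 0.2 3.3] M [ 0.24 -0.43  0.05] w 0.0402 q [ 0.3   0.75  0.5   1.81 -1.23  0.51  0.39]
travel [-0.016 -0.009  0.009] rot [ 0.0018 -0.0014  0.0074] deg 1.4
```

Call:
drive_tool --travel '[[-0.01,0,0],[-0.01,0,0],[-0.01,0,0],[-0.01,0,0],[-0.01,0,-0.1]]' --delta_rot '[[0,0,0],[0,0,0],[0,0,0],[0,0,0],[0,0,0]]' --gripper '[0.7,0.7,0.7,0.7,0.7]'

```text
time: 22.42
tool_pos: [0.5834, -0.3834, 0.0975]
eef_rot: [0.087, 0.967, 0.135, 0.198]
contact_force: [-0.7, 0.6, 0.4]
gripper_width: 0.0786
```

Call:
drive_tool --travel '[[0,0,-0.2],[0,0,-0.4],[0,0,-0.6],[0,0,-0.8],[0,0,-0.8]]' --delta_rot '[[0,0,0],[0,0,0],[0,0,0],[0,0,0],[0,0,0]]' --gripper '[0.7,0.7,0.7,0.7,0.7]'

```text
time: 23.05
tool_pos: [0.551, -0.3757, 0.1735]
eef_rot: [0.089, 0.966, 0.134, 0.2]
contact_force: [0.7, -0.6, 0.5]
gripper_width: 0.079
```

```bash
python3 -c "
from ov import *
now()
cw=manip.calibration('wrist'); snap('wrist','w11.png'); snap('top','top11.png')
im=cv2.imread('pics/w11.png'); _,ux,uy,n,up=Rt(0); 
pts=np.array([AX+.031*n+r*(np.cos(a)*(-up)+np.sin(a)*uy) for a,r in [(0,0)]])
# marks at notch directions on skirt rim; angle cw from 7 o'clock; 12 o'clock=up, cw => toward -uy
for k in range(11):
    th=np.radians(210+30*k); q=wproj(cw,AX+.031*n+.020*(np.cos(th)*up-np.sin(th)*uy)); cv2.putText(im,str(k),(int(q[0])-3,int(q[1])+3),0,.25,(0,0,255),1)
cv2.imwrite('pics/w11z.png',cv2.resize(im[60:260,200:460],None,fx=3,fy=3,interpolation=cv2.INTER_CUBIC))
cv2.imwrite('pics/w11r.png',cv2.resize(cv2.imread('pics/w11.png')[60:260,120:380],None,fx=3,fy=3,interpolation=cv2.INTER_CUBIC))
"
```

```text
t 23.05 a 31.3 tilt err 0.47 rel axis up,uy,n mm [ -1.2  -2.2 105.3] F [ 0.7 -0.6  0.5] M [0.09 0.52 0.  ] w 0.079 q [ 0.23  0.61  0.63  1.85 -1.05  0.61  0.26]
```

View pics/w11z.png

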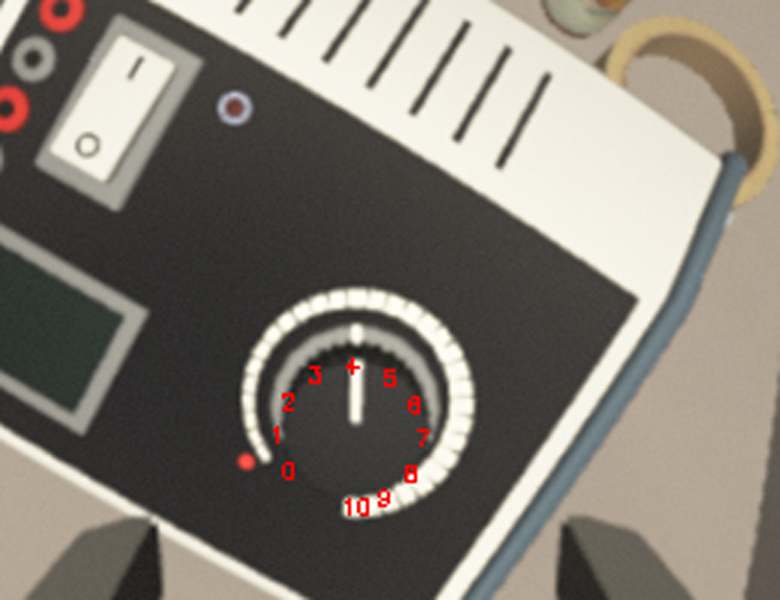

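View pics/w11r.png

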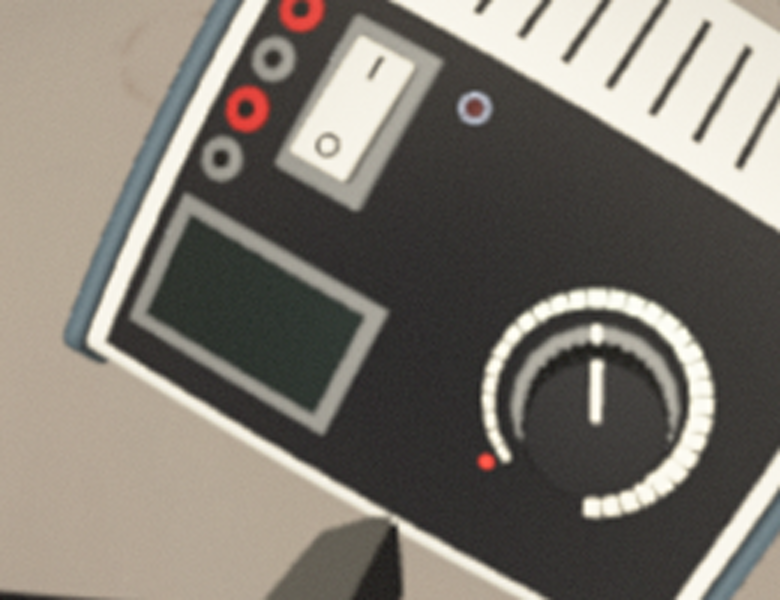

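View pics/top11.png

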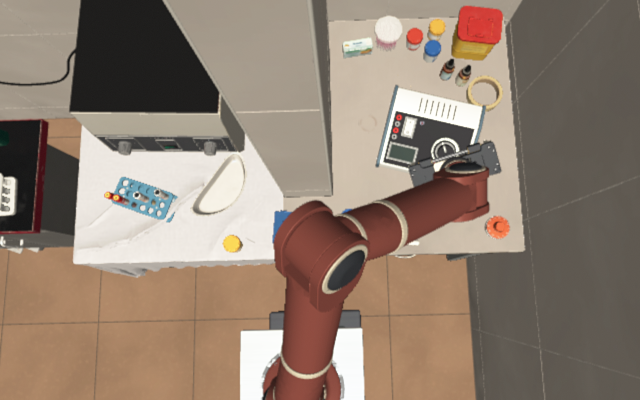

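The line is exactly on notch 4 and the things on the table have not moved. One numeric check of the rocker state against the on and off models before handing in.

```bash
python3 -c "
from ov import *
cw=manip.calibration('wrist'); _,ux,uy,n,up=Rt(0); im=cv2.imread('pics/w11.png')
piv=RK-.016*up-.00275*n
out=[]
for sg in (1,-1):
    j=im.copy(); j=cv2.resize(j[60:140,200:290],None,fx=6,fy=6,interpolation=cv2.INTER_CUBIC)
    P=[wproj(cw,piv+s*up+w*uy+sg*s*.17*n) for s,w in[(-.02,-.01),(-.02,.01),(.02,.01),(.02,-.01)]]
    P=[((p-[200,60]+.5)*6).astype(int) for p in P]; cv2.polylines(j,[np.array(P)],True,(0,0,255),1); out.append(j[:, :390])
cv2.imwrite('pics/rk.png',np.hstack(out))
"
```

```text
(no output)
```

View pics/rk.png

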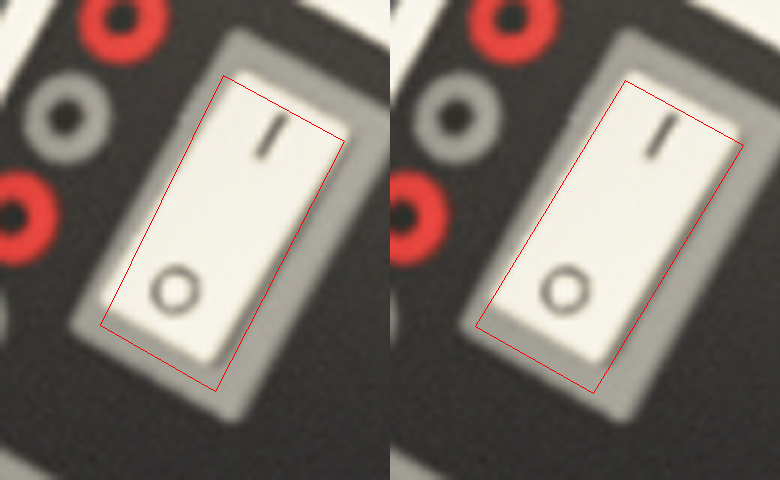

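The rocker's long edges match the on model (slope 0.60, model 0.61 on and 0.49 off). Handing in.

```bash
python3 -c "
from h import *
now(); print(manip.hand_in())"
```

```text
t 23.15 a 31.3 tilt err 0.25 rel axis up,uy,n mm [ -2.3  -0.9 103.1] F [0.9 1.1 0.2] M [0.09 0.5  0.  ] w 0.0791 q [ 0.23  0.61  0.63  1.85 -1.06  0.61  0.26]
the job is handed in; nothing more can be done
None
```

The stimulator is ready: selector turned back to zero while off, then unit switched on, then selector turned up to the fourth click. The job was handed in at 23.2 s of the 67 s allowed.

- **Zeroing:** I gripped the selector and turned it about 153° back, from notch 5 to the stop. The white line sat on the red dot after release.
- **Switching on:** I pressed the rocker's marked end with closed fingers, reading 3.4 N part-way through the press.
- **Setting four clicks:** I re-gripped the selector and turned it 118.8° up without slipping. It settled in notch 4 and never went past it.

**Last checks:** The line is on notch 4 in the wrist picture. The angle of the rocker's long edges fits the on position (0.60 measured, 0.61 expected on, 0.49 off). The gripper is open, about 100 mm clear of the panel.

**What disagreed or was not fully confirmed:**
- The small lamp beside the rocker looked dark both before and after, so I judged "on" from the rocker's tilt alone.
- Some wrist-camera overlays were 2–3 pixels off, about 2 mm, within the calibration tolerance.
- In the last top picture the arm hides the blue cup and most of the pen, so I could not check those two at the end. The other things on the table had not moved, and the arm passed well above them all.

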